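Find the rocking corner of the balance plate and press its shim flat

TASK

The balance's base plate rocks on one of its four corners. Press down on the rubber corner pads, one after another, until you find the corner that sinks, then press the bent-up steel shim tongue at that same corner fully flat so that it stays down. Leave the other three shims bent up, do not lift or shove the plate, and leave the things standing around it alone.

Things in the scene. Friction and masses are not known exactly. Their poses are not given: they have to be found in the camera images.
- plate: aluminium base plate, 160 x 236 x 8 mm (x, y, z), 2 to 3 kg with the white balance fixed on it (112 x 112 mm, top 28 mm above the plate). Loose on four 14 mm feet (one is soft, which cannot be seen) on a fixed dark slab 200 x 345 x 12 mm. Origin: centre of its underside, 26 mm above the work surface. x points away from the robot, y left along the long side, turned up to 0.25 rad.
- pad_near_left: rubber pad, 24 mm across, 3 mm high, fixed on the plate's near (-x) left (+y) corner above its foot, at (-60, 95) mm in the plate's frame. Origin: centre of its underside, 34 mm above the work surface when level. Pressed, it does not give if the foot is firm; on the soft foot it sinks 5 mm under 1 to 3 N to a hard stop, the opposite corner lifting as much, and returns when let go.
- pad_near_right: rubber pad, 24 mm across, 3 mm high, fixed on the plate's near (-x) right (-y) corner above its foot, at (-60, -95) mm in the plate's frame. Origin: centre of its underside, 34 mm above the work surface when level. Pressed, it does not give if the foot is firm; on the soft foot it sinks 5 mm under 1 to 3 N to a hard stop, the opposite corner lifting as much, and returns when let go.
- pad_far_left: rubber pad, 24 mm across, 3 mm high, fixed on the plate's far (+x) left (+y) corner above its foot, at (60, 95) mm in the plate's frame. Origin: centre of its underside, 34 mm above the work surface when level. Pressed, it does not give if the foot is firm; on the soft foot it sinks 5 mm under 1 to 3 N to a hard stop, the opposite corner lifting as much, and returns when let go.
- pad_far_right: rubber pad, 24 mm across, 3 mm high, fixed on the plate's far (+x) right (-y) corner above its foot, at (60, -95) mm in the plate's frame. Origin: centre of its underside, 34 mm above the work surface when level. Pressed, it does not give if the foot is firm; on the soft foot it sinks 5 mm under 1 to 3 N to a hard stop, the opposite corner lifting as much, and returns when let go.
- tongue_near_left (a point): pressing point on top of the near (-x) left (+y) corner's steel shim tongue, 30 mm from its hinge. The tongue (24 mm wide, 45 long, 3 thick) is hinged in the plate's end edge, 118 mm from the plate's origin along +y and 3 mm above its underside, beside the pad, and sticks out towards the plate's +y, bent upwards. The point falls 13 mm as the tongue goes flat.
- shim_near_left (a joint): angle of the near (-x) left (+y) corner's shim tongue, rad: 0 to 0.08 at the start (bent up about 25 degrees), 0.45 = flat, level with the plate, at its stop. Yields to about 3 N at the pressing point and stays where it is left; 8 to 15 N there surely brings it flat.
- tongue_near_right (a point): pressing point on top of the near (-x) right (-y) corner's steel shim tongue, 30 mm from its hinge. The tongue (24 mm wide, 45 long, 3 thick) is hinged in the plate's end edge, 118 mm from the plate's origin along -y and 3 mm above its underside, beside the pad, and sticks out towards the plate's -y, bent upwards. The point falls 13 mm as the tongue goes flat.
- shim_near_right (a joint): angle of the near (-x) right (-y) corner's shim tongue, rad: 0 to 0.08 at the start (bent up about 25 degrees), 0.45 = flat, level with the plate, at its stop. Yields to about 3 N at the pressing point and stays where it is left; 8 to 15 N there surely brings it flat.
- tongue_far_left (a point): pressing point on top of the far (+x) left (+y) corner's steel shim tongue, 30 mm from its hinge. The tongue (24 mm wide, 45 long, 3 thick) is hinged in the plate's end edge, 118 mm from the plate's origin along +y and 3 mm above its underside, beside the pad, and sticks out towards the plate's +y, bent upwards. The point falls 13 mm as the tongue goes flat.
- shim_far_left (a joint): angle of the far (+x) left (+y) corner's shim tongue, rad: 0 to 0.08 at the start (bent up about 25 degrees), 0.45 = flat, level with the plate, at its stop. Yields to about 3 N at the pressing point and stays where it is left; 8 to 15 N there surely brings it flat.
- tongue_far_right (a point): pressing point on top of the far (+x) right (-y) corner's steel shim tongue, 30 mm from its hinge. The tongue (24 mm wide, 45 long, 3 thick) is hinged in the plate's end edge, 118 mm from the plate's origin along -y and 3 mm above its underside, beside the pad, and sticks out towards the plate's -y, bent upwards. The point falls 13 mm as the tongue goes flat.
- shim_far_right (a joint): angle of the far (+x) right (-y) corner's shim tongue, rad: 0 to 0.08 at the start (bent up about 25 degrees), 0.45 = flat, level with the plate, at its stop. Yields to about 3 N at the pressing point and stays where it is left; 8 to 15 N there surely brings it flat.
- wash_bottle: bystander: white plastic wash bottle, 60 mm across, 160 mm high; origin at the centre of its underside
- mortar: bystander: pale stone mortar bowl, 96 mm across, 50 mm high; origin at the centre of its underside
- jar: bystander: amber glass jar with black cap, 60 mm across, 85 mm high; origin at the centre of its underside

How it is judged:
On the way, in this order (a step that is already met when the one before it is completed fails the run):
1. the rocking corner is found: a fingertip presses on its rubber pad and the corner sinks at least 2.5 mm, all shims still bent up (((contact force between the fingers and pad_near_left above 0.8 N and height (world z) of pad_near_left below 0.0315 m and value of joint each of shim_near_left, shim_near_right, shim_far_left, shim_far_right below 0.2 rad) or (contact force between the fingers and pad_near_right above 0.8 N and height (world z) of pad_near_right below 0.0315 m and value of joint each of shim_near_left, shim_near_right, shim_far_left, shim_far_right below 0.2 rad) or (contact force between the fingers and pad_far_left above 0.8 N and height (world z) of pad_far_left below 0.0315 m and value of joint each of shim_near_left, shim_near_right, shim_far_left, shim_far_right below 0.2 rad) or (contact force between the fingers and pad_far_right above 0.8 N and height (world z) of pad_far_right below 0.0315 m and value of joint each of shim_near_left, shim_near_right, shim_far_left, shim_far_right below 0.2 rad))), for 0.05 s.
2. the shim tongue of that same corner is pressed flat (over 0.37 rad) while the corner sinks under the push, the other three still bent up (((height (world z) of pad_near_left below 0.0315 m and value of joint shim_near_left above 0.37 rad and value of joint each of shim_near_right, shim_far_left, shim_far_right below 0.2 rad) or (height (world z) of pad_near_right below 0.0315 m and value of joint shim_near_right above 0.37 rad and value of joint each of shim_near_left, shim_far_left, shim_far_right below 0.2 rad) or (height (world z) of pad_far_left below 0.0315 m and value of joint shim_far_left above 0.37 rad and value of joint each of shim_near_left, shim_near_right, shim_far_right below 0.2 rad) or (height (world z) of pad_far_right below 0.0315 m and value of joint shim_far_right above 0.37 rad and value of joint each of shim_near_left, shim_near_right, shim_far_left below 0.2 rad))), for 0.05 s.
At the end, for the whole second after the job is handed in: The shim tongue of the rocking corner is flat (joint over 0.37 rad of 0.45), the other three are bent up (under 0.20 rad), the plate is at rest and level again (each pad within 2 mm of its level height) within 15 mm of where it stood, and the three bystanders stand within 20 mm of their places (((value of joint shim_near_left above 0.37 rad and value of joint each of shim_near_right, shim_far_left, shim_far_right below 0.2 rad) or (value of joint shim_near_right above 0.37 rad and value of joint each of shim_near_left, shim_far_left, shim_far_right below 0.2 rad) or (value of joint shim_far_left above 0.37 rad and value of joint each of shim_near_left, shim_near_right, shim_far_right below 0.2 rad) or (value of joint shim_far_right above 0.37 rad and value of joint each of shim_near_left, shim_near_right, shim_far_left below 0.2 rad)) and height (world z) of pad_near_left between 0.032 and 0.036 m and height (world z) of pad_near_right between 0.032 and 0.036 m and height (world z) of pad_far_left between 0.032 and 0.036 m and height (world z) of pad_far_right between 0.032 and 0.036 m and distance of plate from where it was at the start of the episode below 0.015 m and linear speed of plate below 0.01 m/s and angle between each of wash_bottle, mortar, jar's own z axis and vertical below 0.2 rad and distance of each of wash_bottle, mortar, jar from where it was at the start of the episode below 0.02 m); the robot touches nothing.
It fails at once if the plate is lifted (its middle rises 8 mm) or tipped more than 0.1 rad (height (world z) of plate above 0.034 m or angle between plate's own z axis and vertical above 0.1 rad).
It fails at once if the plate is shoved more than 25 mm (distance of plate from where it was at the start of the episode above 0.025 m).
It fails at once if two or more shims are pressed down (value of joint each of shim_near_right, shim_near_left above 0.3 rad or value of joint each of shim_far_left, shim_near_left above 0.3 rad or value of joint each of shim_far_left, shim_near_right above 0.3 rad or value of joint each of shim_far_right, shim_near_left above 0.3 rad or value of joint each of shim_far_right, shim_near_right above 0.3 rad or value of joint each of shim_far_right, shim_far_left above 0.3 rad).
It fails at once if a bystander is moved more than 30 mm, lifted or knocked over (distance of any of wash_bottle, mortar, jar from where it was at the start of the episode above 0.03 m or angle between any of wash_bottle, mortar, jar's own z axis and vertical above 0.4 rad).
It also fails if it takes over 51 s, if anything falls off the work surface, if the arm or the gripper's body presses on something with over 40 N, if the wrist force passes 120 N, or if a joint passes its speed limit or range.

ROBOT

A 6-joint arm with a two-finger parallel gripper is mounted at the origin on the work surface. World frame = base frame: x ahead of the robot, y to its left, z up, the work surface at z = 0. Lengths are in m, angles in rad, forces in N, time in s.
With the tool pointing down it reaches from about 0.275 to 0.75 m from the base axis. Payload 10.2 kg.
Tool frame: the origin (TCP) lies at the very end of the fingers, on their centre line; the grasp point (between the pads) lies 19 mm behind it; z points along the fingers, y is the line along which they close (so a half turn about z gives the same grasp; the last joint's range is limited). The gripper opens to 85 mm and grips with 20 to 120 N. Pads are 22 mm wide; open, the fingers measure 114 mm over their backs; the gripper's body (76 mm by 85 mm) begins 54 mm behind the grasp point. The pads swing forward as they close: fully open they stand 13 mm farther back than shut.
Start: joints at [-1.569, 0.313, 1.498, -0, 1.331, -0.223], TCP at [0.117, -0.512, 0.231] pointing down, gripper open.
Joint ranges: [-2.94, 2.94], [-0.97, 2.17], [0.19, 2.56], [-1.23, 4.37], [0.02, 3.11], [-2.88, 2.88]. Speed limits (rad/s): [2.39, 2.39, 3.01, 3.14, 3.14, 3.14].

INTERFACE

Orientations are given as a unit quaternion [w, x, y, z].
In Python, from station import manip gives the robot as it stands.
- The arm moves only by the tool servo_tool, never from a script. Its argument "targets" is a list of rows, each an object of numbers: "jaw": the closure, from 0 (fully open) to 1 (shut); "x", "y", "z": the shift along the tool's x, y, z in m; "turn": the turn about the tool's z in degrees. In form: [{"jaw": .., "x": .., "y": .., "z": .., "turn": ..}, ...]. A call has 1 to 12 rows; each row shifts and turns the commanded pose from where the row before left it, along the tool's axes as they then stand; what a row does not reach is not made up. A row lasts 1/12 s, in which the tool goes at most 41.7 mm and 7.16 degrees, less where a joint would pass 70% of its speed; a pose out of reach is approached as far as the arm can. A call is refused whole if a number of a shift passes 0.0417 or a number of a turn 7.16, either way. A call with a gripper value outside its range is refused whole. The fingers move at their own pace and stop on an object; "force" is the grip in N (left out, the last holds). Time passes only in rows, so rows that do not move let the fingers close. It gives the time, the measured TCP pose, the force, the opening and the grip force at its end, in the units of the state.
- manip.observe(): the state, without advancing time (a new reading comes with each control period).
- manip.read_camera(name): name is "scene" or "top"; returns a dict with "img" (384x512x3 uint8, red, green, blue), "range_z" (384x512 float32, m along the optical axis (not along the pixel's ray), 0 where there is no reading), "mtx" (3x3 intrinsics, pixels), "rvec" (rotation vector, rad) and "tvec" (3), from world to camera coordinates, as OpenCV has them. Camera axes: x right, y down, z forward; pixel columns grow to the right and rows downward; lengths in m; the calibration is good to about 2 mm. A picture is of the moment at which its call begins.
- manip.job_done(): hands the job in; it is judged then, once.
Trained networks look in a picture, given as the dict that the camera call returned (one of the last four; its "shot" number tells which), for a name from the list of things; names that differ only in an ending like _2 or _b are one class to them, and where a whole thing is asked for, a point or a joint stands for the part that bears it (a point fixed in the world has none). Each returns a list of dicts, best first, with "conf" (0 to 1); they miss things now and then, are a little off and sometimes report something else, mostly with a low value. They report only what shows in the picture. A call takes as long as a camera call.
- manip.find_in(label, picture): "at" ([row, column] in pixels, amid what is visible of it).
- manip.masks_of(label, picture): "mask" (384x512 bool, what is visible of it) and "at" ([row, column] in pixels, amid what is visible of it).
The state is a dict: "time_s": time; "joints": joint angles; "dq": joint speeds; "tau": joint torques, N m; "ee_pos": TCP position; "tcp_rot": TCP orientation; "contact_force": force on the tool from outside, world axes, zero at the start; "torque": the same for the moment, N m; "width": finger opening in m; "grip_force": force on a finger pad.
Only numpy, scipy, OpenCV 4.12 (cv2) and the standard library are available. Lean on these libraries where they do the work, as an engineer would, in place of code of your own. Each camera call takes 0.05 s, during which the arm holds its last target. There are 200 camera calls.

## Working session

There is one attempt and no reset: what is moved stays moved. The work goes in short steps, Python scripts to look and compute and a tool call to move; the robot and the scene stay as the last step left them, time stands still between calls to the robot, and variables do not carry over. Pictures are saved under pics/ and viewed, at most 10 in all, crops included, and the job is handed in when it is done.

Besides the shell and the picture viewer there is one more tool, called after "Call:" as name(argument=value, ...) on one line, values as JSON. servo_tool: Moves the arm, as the interface text tells. Its arguments: {"type":"object","properties":{"targets":{"type":"array"},"force":{"type":"number"}},"required":["targets"]}

```bash
mkdir -p pics; cat > h.py <<'E'
import numpy as np,cv2
from station import manip
def cam(n):
    p=manip.read_camera(n); R=cv2.Rodrigues(np.array(p['rvec'],float))[0]; return p,R,np.array(p['tvec'],float).reshape(3)
def pts(p,R,t,mask):
    v,u=np.nonzero(mask&(p['range_z']>0)); z=p['range_z'][v,u]; K=p['mtx']
    c=np.stack([(u-K[0,2])/K[0,0]*z,(v-K[1,2])/K[1,1]*z,z],1); return (c-t)@R
E
python3 - <<'E'
from h import *
print(manip.observe())
for n in('scene','top'):
    p,R,t=cam(n); cv2.imwrite(f'pics/{n}0.png',p['img'][:,:,::-1]); print(n,'campos',-R.T@t)
    for l in['plate','pad_near_left','pad_near_right','pad_far_left','pad_far_right','tongue_near_left','tongue_far_right','wash_bottle','mortar','jar']:
        for d in manip.masks_of(l,p)[:4]:
            P=pts(p,R,t,d['mask'])
            print(l,round(d['conf'],2),np.round(d['at']),np.round(np.median(P,0),3) if len(P) else None,len(P))
E
```

```text
{'time_s': 0.0, 'joints': array([-1.56937800e+00,  3.13428735e-01,  1.49841809e+00,  4.04334771e-06,
        1.33100183e+00, -2.23395630e-01]), 'dq': array([-0.00139534, -0.00073644, -0.00040917,  0.00071841,  0.00030528,
       -0.00068916]), 'tau': array([ 1.05709976e-03, -4.12263894e+01, -2.59740311e+01, -1.09123000e-04,
        4.14601978e-03,  9.21275301e-06]), 'ee_pos': array([ 0.11702664, -0.51153364,  0.23075311]), 'tcp_rot': array([-6.23919197e-04,  9.93688843e-01,  1.12169911e-01,  7.15093830e-05]), 'contact_force': array([-0.16533647,  0.7338911 ,  0.46748645]), 'torque': array([-0.0029505 ,  0.02606819, -0.01709613]), 'grip_force': 0.0, 'width': 0.08529933925643249}
scene campos [1.11834879 0.16823188 0.98516381]
plate 0.58 [204. 248.] [ 0.57  -0.004  0.035] 5384
pad_near_left 0.4 [197. 290.] [0.508 0.089 0.037] 52
pad_near_right 0.72 [238. 288.] [0.633 0.12  0.04 ] 101
pad_near_right 0.57 [171. 220.] [ 0.486 -0.099  0.036] 39
pad_near_right 0.5 [140. 133.] [ 0.443 -0.383  0.034] 779
pad_far_left 0.59 [234. 273.] [0.626 0.075 0.036] 61
pad_far_right 0.39 [208. 204.] [ 0.6
[... 425 characters left out ...]
0.036] 6518
plate 0.7 [209. 206.] [0.512 0.133 0.039] 175
pad_near_right 0.23 [161. 213.] [0.631 0.12  0.04 ] 151
pad_far_left 0.38 [164. 229.] [0.626 0.076 0.037] 36
pad_far_right 0.54 [192. 268.] [ 0.55  -0.011  0.036] 6696
pad_far_right 0.42 [174. 306.] [ 0.604 -0.113  0.037] 68
pad_far_right 0.4 [211.  82.] [0.483 0.411 0.106] 817
tongue_near_left 0.7 [207. 208.] [0.513 0.133 0.039] 161
tongue_far_right 0.73 [176. 324.] [ 0.599 -0.156  0.039] 155
wash_bottle 0.61 [212.  84.] [0.483 0.411 0.105] 858
mortar 0.87 [235. 414.] [ 0.457 -0.382  0.029] 1207
jar 0.97 [177. 407.] [ 0.591 -0.361  0.082] 674
jar 0.44 [175. 322.] [ 0.599 -0.154  0.038] 140
jar 0.22 [215.  85.] [0.483 0.411 0.106] 819
```

View pics/scene0.png

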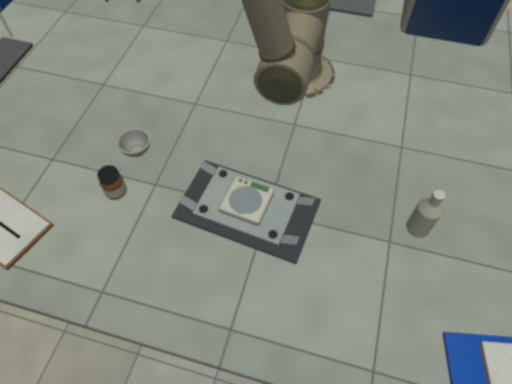

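View pics/top0.png

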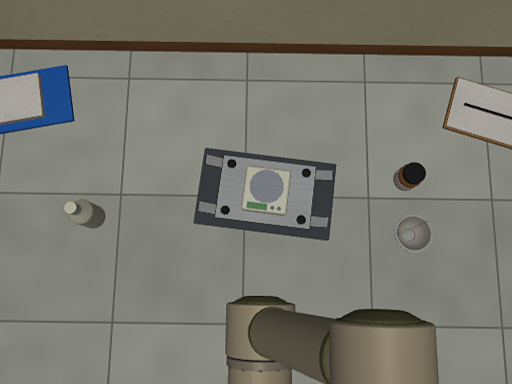

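```bash
python3 - <<'E'
from h import *
o=manip.observe(); from scipy.spatial.transform import Rotation as Ro
q=o['tcp_rot'];print(np.round(Ro.from_quat([*q[1:],q[0]]).as_matrix(),3))
E
```

```text
[[ 0.975  0.223  0.   ]
 [ 0.223 -0.975  0.   ]
 [ 0.    -0.    -1.   ]]
```

Call:
servo_tool(targets=[{"jaw":1,"turn":6.5},{"jaw":1,"turn":6.5},{"jaw":1,"turn":6.5},{"jaw":1,"x":0.0228,"y":-0.0323},{"jaw":1,"x":0.0228,"y":-0.0323},{"jaw":1,"x":0.0228,"y":-0.0323},{"jaw":1,"x":0.0228,"y":-0.0323},{"jaw":1,"x":0.0228,"y":-0.0323},{"jaw":1,"x":0.0228,"y":-0.0323},{"jaw":1,"x":0.0228,"y":-0.0323},{"jaw":1,"x":0.0228,"y":-0.0323},{"jaw":1,"x":0.0228,"y":-0.0323}], force=40)

```text
validation failed for argument at $.ta...
```

Call:
servo_tool(targets=[{"jaw":1,"x":0.0228,"y":-0.0323},{"jaw":1,"x":0.0228,"y":-0.0323},{"jaw":1,"x":0.0228,"y":-0.0323},{"jaw":1,"x":0.0228,"y":-0.0323},{"jaw":1,"x":0.0228,"y":-0.0323},{"jaw":1},{"jaw":1},{"jaw":1}])

```text
validation failed for argument at $.ta...
```

```bash
cat >> h.py <<'E'
from scipy.spatial.transform import Rotation as Ro
C=np.array([.556,-.012]);yw=-.115
ex=np.array([np.cos(yw),np.sin(yw)]);ey=np.array([-ex[1],ex[0]])
def st(tx=None,ty=None):
    o=manip.observe();q=o['tcp_rot'];M=Ro.from_quat([*q[1:],q[0]]).as_matrix()
    d=o['ee_pos'][:2]-C
    print('t',o['time_s'],'plate-frame mm',np.round([d@ex*1e3,d@ey*1e3],1),'z',round(o['ee_pos'][2],4),'yaw',np.arctan2(M[1,0],M[0,0]).round(3),'F',np.round(o['contact_force'],1),'w',o['width'])
    if tx is not None:
        e=C+ex*tx/1e3+ey*ty/1e3-o['ee_pos'][:2]; print('go tool',np.round(M[:2,:2].T@e*1e3,1))
E
python3 -c "
from h import *
st(-60,-93)"
```

```text
t 1.1 plate-frame mm [-378.8 -546.9] z 0.2313 yaw 0.225 F [ 0.1 -0.5 -0.2] w 0.08522779004276411
go tool [ 451.8 -321.7]
```

Call:
servo_tool(targets=[{"jaw":1,"x":0,"y":0,"z":0,"turn":6.5},{"jaw":1,"x":0,"y":0,"z":0,"turn":6.5},{"jaw":1,"x":0,"y":0,"z":0,"turn":6.5},{"jaw":1,"x":0.0228,"y":-0.0323,"z":0,"turn":0},{"jaw":1,"x":0.0228,"y":-0.0323,"z":0,"turn":0},{"jaw":1,"x":0.0228,"y":-0.0323,"z":0,"turn":0},{"jaw":1,"x":0.0228,"y":-0.0323,"z":0,"turn":0},{"jaw":1,"x":0.0228,"y":-0.0323,"z":0,"turn":0},{"jaw":1,"x":0.0228,"y":-0.0323,"z":0,"turn":0},{"jaw":1,"x":0.0228,"y":-0.0323,"z":0,"turn":0},{"jaw":1,"x":0.0228,"y":-0.0323,"z":0,"turn":0},{"jaw":1,"x":0.0228,"y":-0.0323,"z":0,"turn":0}], force=40)

```text
time_s: 2.1
ee_pos: [0.3553, -0.245, 0.2316]
tcp_rot: [0.0, 0.998, -0.058, 0.0]
contact_force: [0.9, -0.9, -0.6]
width: 0.0001
grip_force: 0.0
```

Call:
servo_tool(targets=[{"jaw":1,"x":0.0228,"y":-0.0323,"z":0,"turn":0},{"jaw":1,"x":0.0228,"y":-0.0323,"z":0,"turn":0},{"jaw":1,"x":0.0228,"y":-0.0323,"z":0.02,"turn":0},{"jaw":1,"x":0.0228,"y":-0.0323,"z":0.02,"turn":0},{"jaw":1,"x":0.0228,"y":-0.0323,"z":0.02,"turn":0},{"jaw":1,"x":0,"y":0,"z":0.04,"turn":0},{"jaw":1,"x":0,"y":0,"z":0.04,"turn":0},{"jaw":1,"x":0,"y":0,"z":0,"turn":0}])

```text
time_s: 2.77
ee_pos: [0.4783, -0.1025, 0.0888]
tcp_rot: [-0.002, 0.998, -0.057, -0.006]
contact_force: [-1.6, 0.2, -1.3]
width: -0.0001
grip_force: 0.0
```

```bash
python3 - <<'E'
from h import *
st(-60,-94)
for n in ('scene','top'):
    p,R,t=cam(n)
    cv2.imwrite(f'pics/{n}1.png',cv2.resize(p['img'][130:280,160:360,::-1],None,fx=4,fy=4))
E
```

```text
t 2.7667 plate-frame mm [-66.8 -98.9] z 0.0888 yaw -0.114 F [-1.6  0.2 -1.3] w -8.249684399872649e-05
go tool [ 6.8 -4.9]
```

View pics/scene1.png

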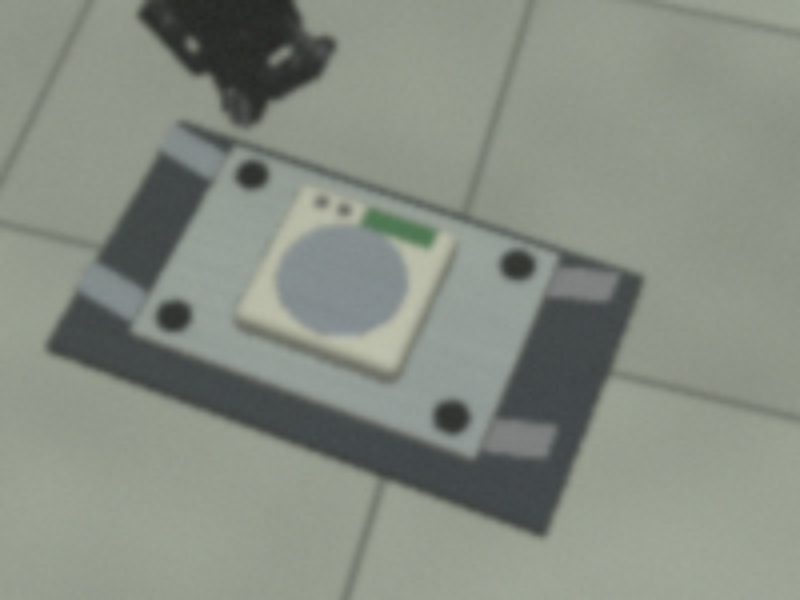

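Call:
servo_tool(targets=[{"jaw":1,"x":0.0068,"y":-0.0045,"z":0.02,"turn":0},{"jaw":1,"x":0,"y":0,"z":0.02,"turn":0},{"jaw":1,"x":0,"y":0,"z":0,"turn":0},{"jaw":1,"x":0,"y":0,"z":0,"turn":0},{"jaw":1,"x":0,"y":0,"z":0,"turn":0}])

```text
time_s: 3.28
ee_pos: [0.4899, -0.1018, 0.0573]
tcp_rot: [0.001, 0.998, -0.058, 0.002]
contact_force: [0.1, 0.2, 0.4]
width: -0.0003
grip_force: 0.0
```

```bash
python3 - <<'E'
from h import *
st(-60,-94)
E
```

```text
t 3.2833 plate-frame mm [-55.4 -96.8] z 0.0573 yaw -0.116 F [0.1 0.2 0.4] w -0.0003195174529162736
go tool [-4.6 -2.8]
```

Call:
servo_tool(targets=[{"jaw":1,"x":-0.0045,"y":-0.0028,"z":0.009,"turn":0},{"jaw":1,"x":0,"y":0,"z":0.008,"turn":0},{"jaw":1,"x":0,"y":0,"z":0,"turn":0},{"jaw":1,"x":0,"y":0,"z":0.002,"turn":0},{"jaw":1,"x":0,"y":0,"z":0.002,"turn":0},{"jaw":1,"x":0,"y":0,"z":0.001,"turn":0},{"jaw":1,"x":0,"y":0,"z":0.001,"turn":0},{"jaw":1,"x":0,"y":0,"z":0,"turn":0}])

```text
time_s: 3.95
ee_pos: [0.4853, -0.0982, 0.0362]
tcp_rot: [0.001, 0.998, -0.057, 0.001]
contact_force: [-18.8, 5.1, 48.7]
width: 0.0
grip_force: 24.4
```

```bash
python3 - <<'E'
from h import *
st(-60,-94)
E
```

```text
t 3.95 plate-frame mm [-60.4 -93.7] z 0.0362 yaw -0.115 F [-18.8   5.1  48.7] w 4.668069808417046e-05
go tool [0.4 0.3]
```

Call:
servo_tool(targets=[{"jaw":1,"x":0,"y":0,"z":-0.01,"turn":0},{"jaw":1,"x":0.01,"y":0,"z":-0.012,"turn":0},{"jaw":1,"x":0.025,"y":0,"z":0,"turn":0},{"jaw":1,"x":0.025,"y":0,"z":0,"turn":0},{"jaw":1,"x":0.025,"y":0,"z":0,"turn":0},{"jaw":1,"x":0.025,"y":0,"z":0,"turn":0},{"jaw":1,"x":0.01,"y":0,"z":0,"turn":0},{"jaw":1,"x":0,"y":0,"z":0,"turn":0},{"jaw":1,"x":0,"y":0,"z":0,"turn":0},{"jaw":1,"x":0,"y":0,"z":0,"turn":0}])

```text
time_s: 4.78
ee_pos: [0.6031, -0.1114, 0.054]
tcp_rot: [-0.0, 0.998, -0.058, -0.0]
contact_force: [-0.4, 0.3, -0.6]
width: -0.0001
grip_force: 0.0
```

```bash
python3 - <<'E'
from h import *
st(60,-94)
E
```

```text
t 4.7833 plate-frame mm [ 58.2 -93.4] z 0.054 yaw -0.116 F [-0.4  0.3 -0.6] w -0.00010037367617391122
go tool [1.8 0.6]
```

Call:
servo_tool(targets=[{"jaw":1,"x":0.002,"y":0,"z":0.008,"turn":0},{"jaw":1,"x":0,"y":0,"z":0.007,"turn":0},{"jaw":1,"x":0,"y":0,"z":0,"turn":0},{"jaw":1,"x":0,"y":0,"z":0.001,"turn":0},{"jaw":1,"x":0,"y":0,"z":0.001,"turn":0},{"jaw":1,"x":0,"y":0,"z":0.001,"turn":0},{"jaw":1,"x":0,"y":0,"z":0,"turn":0},{"jaw":1,"x":0,"y":0,"z":0,"turn":0}])

```text
time_s: 5.45
ee_pos: [0.6057, -0.1117, 0.0368]
tcp_rot: [0.0, 0.998, -0.058, -0.0]
contact_force: [-4.0, 1.1, 7.1]
width: -0.0
grip_force: 3.9
```

Call:
servo_tool(targets=[{"jaw":1,"x":0,"y":0,"z":-0.03,"turn":0},{"jaw":1,"x":0,"y":-0.01,"z":-0.025,"turn":0},{"jaw":1,"x":0,"y":-0.034,"z":0,"turn":0},{"jaw":1,"x":0,"y":-0.034,"z":0,"turn":0},{"jaw":1,"x":0,"y":-0.034,"z":0,"turn":0},{"jaw":1,"x":0,"y":-0.034,"z":0,"turn":0},{"jaw":1,"x":0,"y":-0.034,"z":0,"turn":0},{"jaw":1,"x":0,"y":-0.01,"z":0.03,"turn":0},{"jaw":1,"x":0,"y":0,"z":0,"turn":0},{"jaw":1,"x":0,"y":0,"z":0,"turn":0},{"jaw":1,"x":0,"y":0,"z":0,"turn":0}])

```text
time_s: 6.37
ee_pos: [0.6281, 0.0759, 0.0618]
tcp_rot: [0.0, 0.998, -0.058, 0.0]
contact_force: [0.3, 0.6, 0.5]
width: 0.0002
grip_force: 0.0
```

```bash
python3 - <<'E'
from h import *
st(60,94)
E
```

```text
t 6.3667 plate-frame mm [61.5 95.6] z 0.0618 yaw -0.116 F [0.3 0.6 0.5] w 0.0001648745961271911
go tool [-1.5  1.6]
```

Call:
servo_tool(targets=[{"jaw":1,"x":-0.001,"y":0.002,"z":0.012,"turn":0},{"jaw":1,"x":0,"y":0,"z":0.01,"turn":0},{"jaw":1,"x":0,"y":0,"z":0,"turn":0},{"jaw":1,"x":0,"y":0,"z":0.001,"turn":0},{"jaw":1,"x":0,"y":0,"z":0.001,"turn":0},{"jaw":1,"x":0,"y":0,"z":0.001,"turn":0},{"jaw":1,"x":0,"y":0,"z":0.001,"turn":0},{"jaw":1,"x":0,"y":0,"z":0,"turn":0},{"jaw":1,"x":0,"y":0,"z":0,"turn":0}])

```text
time_s: 7.12
ee_pos: [0.6268, 0.0751, 0.0352]
tcp_rot: [0.0, 0.998, -0.058, 0.0]
contact_force: [1.3, -0.5, 1.5]
width: 0.0001
grip_force: 0.7
```

Call:
servo_tool(targets=[{"jaw":1,"x":0,"y":0,"z":0.001,"turn":0},{"jaw":1,"x":0,"y":0,"z":0.001,"turn":0},{"jaw":1,"x":0,"y":0,"z":0.001,"turn":0},{"jaw":1,"x":0,"y":0,"z":0,"turn":0},{"jaw":1,"x":0,"y":0,"z":0,"turn":0},{"jaw":1,"x":0,"y":0,"z":0,"turn":0}])

```text
time_s: 7.62
ee_pos: [0.6268, 0.0751, 0.0322]
tcp_rot: [-0.0, 0.998, -0.058, 0.0]
contact_force: [2.4, 0.2, 4.6]
width: 0.0001
grip_force: 2.5
```

Call:
servo_tool(targets=[{"jaw":1,"x":0,"y":0,"z":-0.015,"turn":0},{"jaw":1,"x":0,"y":0,"z":-0.02,"turn":0},{"jaw":1,"x":0,"y":-0.018,"z":0,"turn":0},{"jaw":1,"x":0,"y":-0.018,"z":0,"turn":0},{"jaw":1,"x":0,"y":-0.017,"z":0,"turn":0},{"jaw":1,"x":0,"y":0,"z":0,"turn":0},{"jaw":1,"x":0,"y":0,"z":0,"turn":0},{"jaw":1,"x":0,"y":0,"z":0,"turn":0}])

```text
time_s: 8.28
ee_pos: [0.6322, 0.1272, 0.0663]
tcp_rot: [0.0, 0.998, -0.058, -0.001]
contact_force: [-1.0, -1.0, -0.3]
width: 0.0002
grip_force: 0.0
```

```bash
python3 - <<'E'
from h import *
st(60,147)
p,R,t=cam('scene')
cv2.imwrite('pics/scene2.png',cv2.resize(p['img'][180:280,230:350,::-1],None,fx=5,fy=5))
E
```

```text
t 8.2833 plate-frame mm [ 59.7 147. ] z 0.0663 yaw -0.116 F [-1.  -1.  -0.3] w 0.00017325581963160944
go tool [0.3 0. ]
```

View pics/scene2.png

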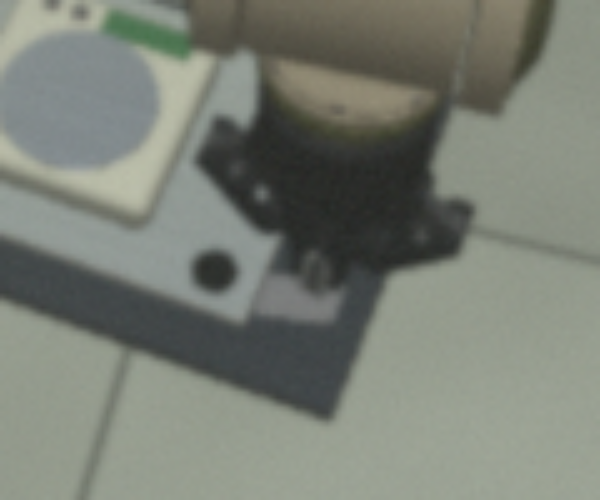

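Call:
servo_tool(targets=[{"jaw":1,"x":0,"y":0,"z":0.01,"turn":0},{"jaw":1,"x":0,"y":0,"z":0.003,"turn":0},{"jaw":1,"x":0,"y":0,"z":0.003,"turn":0},{"jaw":1,"x":0,"y":0,"z":0.003,"turn":0},{"jaw":1,"x":0,"y":0,"z":0.003,"turn":0},{"jaw":1,"x":0,"y":0,"z":0.003,"turn":0},{"jaw":1,"x":0,"y":0,"z":0.003,"turn":0},{"jaw":1,"x":0,"y":0,"z":0.003,"turn":0},{"jaw":1,"x":0,"y":0,"z":0.003,"turn":0},{"jaw":1,"x":0,"y":0,"z":0,"turn":0},{"jaw":1,"x":0,"y":0,"z":0,"turn":0}])

```text
time_s: 9.25
ee_pos: [0.6325, 0.1278, 0.0327]
tcp_rot: [0.0, 0.998, -0.058, -0.0]
contact_force: [0.3, 0.2, 1.2]
width: -0.0001
grip_force: 0.6
```

Call:
servo_tool(targets=[{"jaw":1,"x":0,"y":0,"z":0.002,"turn":0},{"jaw":1,"x":0,"y":0,"z":0.002,"turn":0},{"jaw":1,"x":0,"y":0,"z":0.001,"turn":0},{"jaw":1,"x":0,"y":0,"z":0.001,"turn":0},{"jaw":1,"x":0,"y":0,"z":0,"turn":0},{"jaw":1,"x":0,"y":0,"z":0,"turn":0}])

```text
time_s: 9.75
ee_pos: [0.6325, 0.1277, 0.0268]
tcp_rot: [0.0, 0.998, -0.058, -0.0]
contact_force: [0.3, 1.1, 2.1]
width: -0.0004
grip_force: 0.7
```

Call:
servo_tool(targets=[{"jaw":1,"x":0,"y":0,"z":0.001,"turn":0},{"jaw":1,"x":0,"y":0,"z":0.001,"turn":0},{"jaw":1,"x":0,"y":0,"z":0,"turn":0},{"jaw":1,"x":0,"y":0,"z":0,"turn":0}])

```text
time_s: 10.08
ee_pos: [0.6325, 0.1277, 0.0248]
tcp_rot: [-0.0, 0.998, -0.058, -0.0]
contact_force: [0.2, 1.3, 2.6]
width: 0.0
grip_force: 1.0
```

Call:
servo_tool(targets=[{"jaw":1,"x":0,"y":0,"z":0.001,"turn":0},{"jaw":1,"x":0,"y":0,"z":0.0005,"turn":0},{"jaw":1,"x":0,"y":0,"z":0,"turn":0},{"jaw":1,"x":0,"y":0,"z":0,"turn":0}])

```text
time_s: 10.42
ee_pos: [0.6327, 0.1278, 0.024]
tcp_rot: [0.0, 0.998, -0.058, 0.0]
contact_force: [-2.4, 1.3, 7.5]
width: -0.0003
grip_force: 3.7
```

Call:
servo_tool(targets=[{"jaw":1,"x":0,"y":0,"z":0.0003,"turn":0},{"jaw":1,"x":0,"y":0,"z":0,"turn":0},{"jaw":1,"x":0,"y":0,"z":0,"turn":0},{"jaw":1,"x":0,"y":0,"z":0,"turn":0}])

```text
time_s: 10.75
ee_pos: [0.6327, 0.1278, 0.0239]
tcp_rot: [0.0, 0.998, -0.058, 0.0]
contact_force: [-2.6, 0.8, 9.6]
width: 0.0001
grip_force: 4.4
```

Call:
servo_tool(targets=[{"jaw":1,"x":0,"y":0,"z":0.0003,"turn":0},{"jaw":1,"x":0,"y":0,"z":0,"turn":0},{"jaw":1,"x":0,"y":0,"z":0,"turn":0}])

```text
time_s: 11.0
ee_pos: [0.6327, 0.1278, 0.0237]
tcp_rot: [0.0, 0.998, -0.058, 0.0]
contact_force: [-2.9, 0.6, 10.3]
width: -0.0
grip_force: 5.0
```

Call:
servo_tool(targets=[{"jaw":1,"x":0,"y":0,"z":-0.003,"turn":0},{"jaw":1,"x":0,"y":0,"z":-0.006,"turn":0},{"jaw":1,"x":0,"y":0,"z":-0.02,"turn":0},{"jaw":1,"x":0,"y":0,"z":-0.03,"turn":0},{"jaw":1,"x":0,"y":0,"z":-0.03,"turn":0},{"jaw":1,"x":0,"y":0,"z":-0.03,"turn":0},{"jaw":1,"x":-0.02,"y":0,"z":-0.03,"turn":0},{"jaw":1,"x":-0.035,"y":0,"z":0,"turn":0},{"jaw":1,"x":-0.035,"y":0,"z":0,"turn":0},{"jaw":1,"x":0,"y":0,"z":0,"turn":0},{"jaw":1,"x":0,"y":0,"z":0,"turn":0}])

```text
time_s: 11.92
ee_pos: [0.5421, 0.1383, 0.1722]
tcp_rot: [0.0, 0.998, -0.057, -0.0]
contact_force: [0.0, 0.2, 1.0]
width: 0.0001
grip_force: 0.0
```

```bash
python3 - <<'E'
from h import *
st()
p,R,t=cam('scene')
cv2.imwrite('pics/scene3.png',cv2.resize(p['img'][150:270,160:340,::-1],None,fx=4,fy=4))
for x in(-60,60):
  for y in(-148,-95,95,148):
    w=np.array([*(C+ex*x/1e3+ey*y/1e3),.037]);c=R@w+t;u,v=(p['mtx']@c)[:2]/c[2];u,v=int(round(u)),int(round(v))
    m=np.zeros((384,512),bool);m[v-1:v+2,u-1:u+2]=1
    print(x,y,np.round(np.median(pts(p,R,t,m),0),4))
E
```

```text
t 11.9167 plate-frame mm [-31.1 147.7] z 0.1722 yaw -0.115 F [0.  0.2 1. ] w 6.114455984573478e-05
-60 -148 [ 0.484  -0.1491  0.0409]
-60 -95 [ 0.4861 -0.1002  0.0367]
-60 95 [0.5054 0.0891 0.0356]
-60 148 [0.5181 0.1414 0.0441]
60 -148 [ 0.6008 -0.1646  0.0419]
60 -95 [ 0.6041 -0.1128  0.0368]
60 95 [0.6246 0.0747 0.0354]
60 148 [0.6296 0.1268 0.0306]
```

View pics/scene3.png

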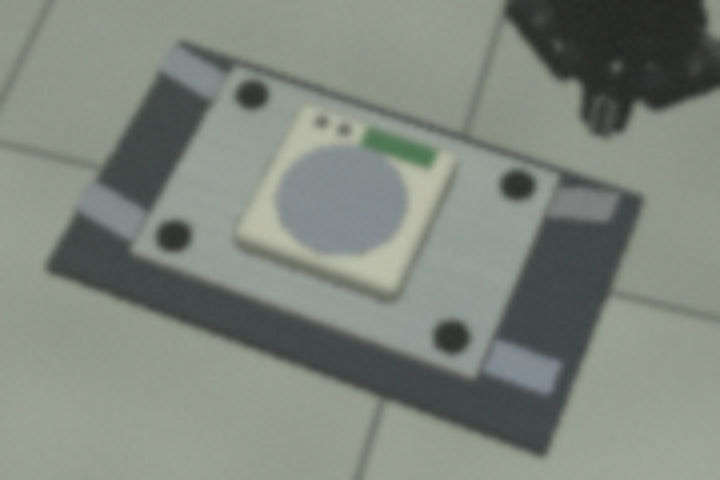

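The far-left tongue at crop pixel (525,365) lies flat at z ≈ 0.031. The other three are still bent up at about 0.041–0.044, and the plate is level and unmoved.

```bash
python3 -c "
from station import manip
print(manip.job_done())"
```

```text
the job is handed in; nothing more can be done
None
```

The far-left corner was the one that sank; its shim tongue is pressed flat and stays down, the other three are still bent up, and the job is handed in (the hand-in call gave no verdict). I didn't press the near-left pad, as far-left was the third corner tried.

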